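Check the compressor pump's dipstick

TASK

Take the dipstick by its yellow handle from the wooden rest and slide it into the slanting dipstick tube on the blue compressor pump until its red collar stops on the tube's mouth; press it gently home for a moment. Then draw it fully out and present it for reading: finish while still holding it in the air, level and still, with its tip over the white card about 10 cm above it. Do not disturb the bottle, the jar or the roll of tape.

Things in the scene. Friction and masses are not known exactly. Their poses are not given: they have to be found in the camera images.
- dipstick: gauge rod, about 90 g. Origin on its axis; +x points to the tip. Yellow handle block: x -75 to -25, 14 wide (y), 20 high (z), centred on the axis. Steel shaft, 8 diameter, to x = 118. A red collar (disc, 38 diameter, 8 thick) is clamped on the shaft, front face at x = -10 to +10 (varies); it does not slip in this job. Starts lying level on the rest, z up, axis 60 above the table
- tip (a point): free end of the dipstick's shaft, on its axis, 118 from the dipstick's origin
- handle (a point): middle of the yellow handle, on the rod's axis, 50 behind the dipstick's origin; grip it across its 14 mm width
- collar: the red collar on the shaft, 38 diameter, 8 thick. Origin at the centre of its front face (towards the tip), on the rod's axis, axes as the dipstick's; this face lands on the tube's mouth
- tube: steel tube fixed in the pump, 150 long, slanting: +z points out of the mouth along its axis, 35 degrees above level; insert along -z. Origin: centre of the mouth, 170 above the table. Mouth 33 outer, 27 inner diameter; a funnel 22 deep narrows to a 14 bore; outside 20 diameter below. About 100 of it stands clear of the pump. Open below: nothing inside stops the tip
- pump: fixed compressor pump on a plywood board: blue crankcase 130 (x) by 150 (y), 150 high, finned cylinder on top to 253 high, black motor beyond. Footprint x -100 to +100, y -15 to +385. Origin on the table under the middle of the crankcase's -y face, which the tube leaves; the tube's mouth is at (0, -85, 170) in this frame
- rest: fixed wooden rest, base 200 (x -95 to +105) by 60 by 12 high. The dipstick lies along its x, tip to +x, its origin above the rest's origin: a post 8 wide (x -74 to -64, top 50 high) carries the handle's rear; a notched post (12 by 30, cheeks 68 high) holds the shaft at x = 85. Lift the dipstick straight up
- card: white reading card in a flat black frame fixed on the table, frame 100 (x) by 130 (y) by 6 high, white part 86 by 116. Origin at its centre, on the table
- bottle: loose amber bottle, 68 diameter, 170 high, standing; leave alone. Origin under its centre
- jar: loose green jar with white lid, 64 diameter, 75 high, standing; leave alone. Origin under its centre
- tape: loose orange roll of tape lying flat, 96 diameter, 48 high; leave alone. Origin under its centre

How it is judged:
On the way, in this order (a step that is already met when the one before it is completed fails the run):
1. the dipstick is in the tube, in line with it, its collar pressed on the mouth (over 1 N, centre of its face within 8 mm of the centre of the mouth) (distance between collar and tube below 0.008 m and z of tip in the frame of tube below -0.09 m and angle between the x axis of dipstick and the z axis of tube, either way round below 0.12 rad and contact force between collar and tube above 1 N), for 0.2 s.
2. the tip is drawn fully out, over 10 mm clear of the mouth (z of tip in the frame of tube above 0.01 m and contact force between dipstick and the fingers above 0.5 N), for 0.1 s.
At the end, for the whole second after the job is handed in: After seating the collar and drawing the tip fully out: dipstick held by the fingers, touching nothing else, level within 8 degrees, still (under 30 mm/s, 0.2 rad/s), its tip within 45 by 60 mm of the card centre along the card x and y and 50 to 160 mm above the card (angle between dipstick's own x axis and vertical between 1.4312 and 1.7104 rad and x of tip in the frame of card between -0.045 and 0.045 m and y of tip in the frame of card between -0.06 and 0.06 m and height (world z) of tip between 0.056 and 0.166 m and contact force between dipstick and the fingers above 0.5 N and contact force between dipstick and pump below 0.05 N and contact force between dipstick and rest below 0.05 N and contact force between dipstick and card below 0.05 N and contact force between dipstick and bottle below 0.05 N and contact force between dipstick and jar below 0.05 N and contact force between dipstick and tape below 0.05 N and linear speed of dipstick below 0.03 m/s and angular speed of dipstick below 0.2 rad/s); the arm keeps its last pose, push and grip.
It fails at once if the dipstick is pressed on the tube with more than 40 N (contact force between dipstick and tube above 40 N).
It fails at once if the bottle is moved more than 30 mm or tipped over (distance of bottle from where it was at the start of the episode above 0.03 m or angle between bottle's own z axis and vertical above 0.5 rad).
It fails at once if the jar is moved more than 30 mm or tipped over (distance of jar from where it was at the start of the episode above 0.03 m or angle between jar's own z axis and vertical above 0.5 rad).
It fails at once if the tape is moved more than 30 mm or tipped over (distance of tape from where it was at the start of the episode above 0.03 m or angle between tape's own z axis and vertical above 0.5 rad).
It also fails if it takes over 56 s, if anything falls off the work surface, if the arm or the gripper's body presses on something with over 40 N, if the wrist force passes 120 N, or if a joint passes its speed limit or range.

ROBOT

A 7-joint arm with a two-finger parallel gripper is mounted at the origin on the work surface. World frame = base frame: x ahead of the robot, y to its left, z up, the work surface at z = 0. Lengths are in m, angles in rad, forces in N, time in s.
With the tool pointing down it reaches from about 0.425 to 0.925 m from the base axis. Payload 6.8 kg.
Tool frame: the origin (TCP) lies on the front face of the gripper's body, between the roots of the fingers; the fingertips stand 73 mm ahead of it and the grasp point (between the pads) lies 54 mm ahead of it; z points along the fingers, y is the line along which they close (so a half turn about z gives the same grasp; the last joint's range is limited). The gripper opens to 85 mm and grips with 20 to 120 N. Pads are 22 mm wide; open, the fingers measure 114 mm over their backs; the gripper's body (76 mm by 85 mm) begins 54 mm behind the grasp point. The pads swing forward as they close: fully open they stand 13 mm farther back than shut.
Start: joints at [0.998, 0.477, 0.022, 1.555, -0.011, 1.109, -0.083], TCP at [0.303, -0.603, 0.304] pointing down, gripper open.
Joint ranges: [-2.96, 2.96], [-0.34, 2.1], [-1.41, 1.46], [0.24, 2.44], [-1.37, 4.51], [0.17, 1.92], [-2.96, 2.96]. Speed limits (rad/s): [2.39, 2.39, 3.14, 3.14, 3.14, 3.14, 3.14].

INTERFACE

Orientations are given as a unit quaternion [w, x, y, z].
In Python, from station import bot, optics gives the robot as it stands.
- The arm moves only by the tool drive_tool, never from a script. Its argument "deltas" is a list of rows, each an object with "gripper": the closure in counts, from 0 (fully open) to 255 (shut); "offset": the shift along the tool's x, y, z in units of 1000 mm (1.0 is 1000 mm), a list of three; "angular": the turn, a rotation vector about the tool's x, y, z in units of 45 degrees (1.0 is 45 degrees), a list of three. In form: [{"gripper": gripper, "offset": [dx, dy, dz], "angular": [rx, ry, rz]}, ...]. A call has 1 to 5 rows; each row is the pose to reach, as a shift and turn from the pose commanded when the call began, along the tool's axes at that moment; what a row does not reach only later rows make up. A row lasts 1/10 s, in which the tool goes at most 50 mm and 8.59 degrees, less where a joint would pass 70% of its speed; a pose out of reach is approached as far as the arm can. A call with a number of a shift or a turn outside -1 to 1 is refused whole. A call with a gripper value outside its range is refused whole. The fingers move at their own pace and stop on an object; "grip_force" is the grip in N (left out, the last holds). Time passes only in rows, so rows that repeat a pose let the fingers close. It gives the time, the measured TCP pose, the force, the opening and the grip force at its end, in the units of the state.
- bot.get_obs(): the state, without advancing time (a new reading comes with each control period).
- optics.read_camera(name): name is "scene" or "side" or "wrist"; returns the picture (384x512x3 uint8, blue, green, red); there is no depth.
- optics.camera_model(name): a dict with "fx", "fy", "cx", "cy" (pixels), "dist" ([k1, k2, p1, p2, k3] as OpenCV has them; the pictures are not rectified), "cam_to_world" (4x4, takes a point from camera to world coordinates). Camera axes: x right, y up, looking along -z (the intrinsics and any distortion apply to the point x, -y, -z); pixel columns grow to the right and rows downward; lengths in m; the calibration is good to about 2 mm. A picture is of the moment at which its call begins: read the wrist's pose just before it. camera_model takes no time and is no camera call; for the wrist camera it gives the pose at the moment of the call.
- bot.hand_in(): hands the job in; it is judged then, once.
The state is a dict: "t": time; "q": joint angles; "joint_vel": joint speeds; "joint_torque": joint torques, N m; "eef_pos": TCP position; "tool_rot": TCP orientation; "contact_force": force on the tool from outside, world axes, zero at the start; "torque": the same for the moment, N m; "gripper_width": opening from 0.0 (shut) to 1.0 (fully open); "grasp_force": force on a finger pad.
Only numpy, scipy, OpenCV 4.12 (cv2) and the standard library are available. Lean on these libraries where they do the work, as an engineer would, in place of code of your own. Each camera call takes 0.05 s, during which the arm holds its last target. There are 200 camera calls.

## Working session

There is one attempt and no reset: what is moved stays moved. The work goes in short steps, Python scripts to look and compute and a tool call to move; the robot and the scene stay as the last step left them, time stands still between calls to the robot, and variables do not carry over. Pictures are saved under pics/ and viewed, at most 10 in all, crops included, and the job is handed in when it is done.

Besides the shell and the picture viewer there is one more tool, called after "Request:" as name([rows], argument=value, ...), one row to a line, values as JSON. drive_tool: Moves the arm, as the interface text tells. Its arguments: {"type":"object","properties":{"deltas":{"type":"array"},"grip_force":{"type":"number"}},"required":["deltas"]}

```bash
ls; mkdir -p pics
python3 - <<'E'
from station import bot, optics
import cv2,numpy as np
o=bot.get_obs(); print({k:np.round(v,3) for k,v in o.items()})
for n in ["scene","side","wrist"]:
    im=optics.read_camera(n); cv2.imwrite(f"pics/{n}0.png",im)
    m=optics.camera_model(n); print(n,{k:np.round(v,4).tolist() for k,v in m.items()})
E
```

```text
pics
{'t': np.float64(0.0), 'q': array([ 0.998,  0.478,  0.022,  1.556, -0.012,  1.109, -0.083]), 'joint_vel': array([-0.001,  0.001,  0.001, -0.001, -0.   ,  0.002,  0.001]), 'joint_torque': array([ 0.0000e+00, -5.9645e+01,  1.6080e+00, -2.8120e+01,  1.2000e-02,
        9.0000e-03,  0.0000e+00]), 'eef_pos': array([ 0.302, -0.603,  0.303]), 'tool_rot': array([-0.001,  0.973,  0.23 , -0.   ]), 'contact_force': array([-0.002,  0.165,  0.524]), 'torque': array([0.005, 0.022, 0.004]), 'grasp_force': np.float64(0.0), 'gripper_width': np.float64(0.998)}
scene {'fx': 412.8508, 'fy': 412.8508, 'cx': 255.9179, 'cy': 187.2008, 'dist': [-0.1218, 0.0, 0.0, 0.0, 0.0], 'cam_to_world': [[0.1592, -0.8541, 0.4952, 1.1354], [0.9872, 0.1338, -0.0867, -0.1909], [0.0078, 0.5026, 0.8645, 1.0553], [0.0, 0.0, 0.0, 1.0]]}
side {'fx': 362.6553, 'fy': 362.6553, 'cx': 256.8987, 'cy': 190.7439, 'dist': [-0.083, 0.0, 0.0, 0.0, 0.0], 'cam_to_world': [[-0.6866, 0.5465, -0.4795, 0.2042], [-0.7268, -0.4999, 0.471, 0.2957], [0.0177, 0.6719, 0.7405, 0.7461], [0.0, 0.0, 0.0, 1.0]]}
wrist {'fx': 329.1926, 'fy': 329.1926, 'cx': 252.5401, 'cy': 188.2595, 'dist': [-0.0159, 0.0, 0.0, 0.0, 0.0], 'cam_to_world': [[0.4488, 0.8636, 0.2298, 0.3624], [-0.8936, 0.4338, 0.1152, -0.5741], [-0.0002, -0.2571, 0.9664, 0.3733], [0.0, 0.0, 0.0, 1.0]]}
```

View pics/scene0.png

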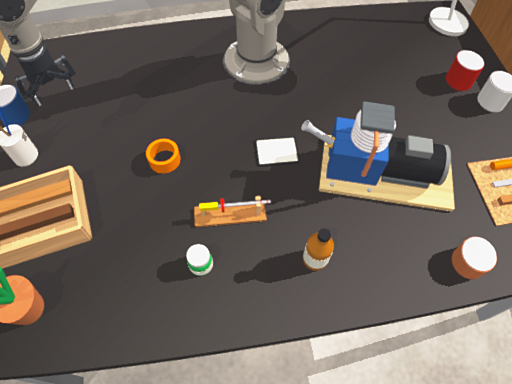

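View pics/side0.png

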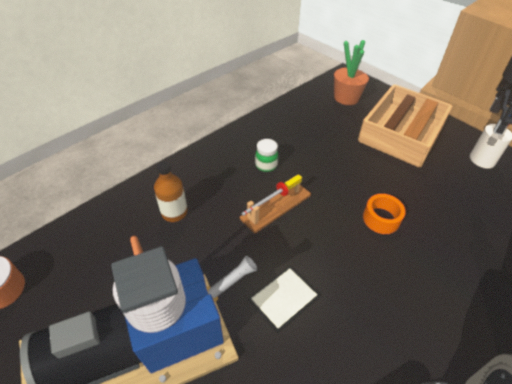

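The scene view shows the dipstick handle near (208,207), the collar (222,205), the tip (268,202), the tube mouth (307,127) and the card (277,151). In the side view the handle is near (293,184), the tip (243,216), the mouth (249,265) and the card (285,298). I'll measure these with masks next.

```bash
cat > h.py <<'E'
import cv2,numpy as np,json
from station import bot,optics
from scipy.spatial.transform import Rotation as R
def ray(m,uv):
    K=np.array([[m['fx'],0,m['cx']],[0,m['fy'],m['cy']],[0,0,1.]])
    p=cv2.undistortPoints(np.array([[uv]],float),K,np.array(m['dist'],float))[0,0]
    T=np.array(m['cam_to_world']); d=T[:3,:3]@[p[0],-p[1],-1]
    return T[:3,3],d/np.linalg.norm(d)
def plane(m,uv,z):
    o,d=ray(m,uv); return o+d*(z-o[2])/d[2]
def tri(obs):
    A=0;b=0;rs=[ray(m,uv) for m,uv in obs]
    for o,d in rs:
        P=np.eye(3)-np.outer(d,d);A=A+P;b=b+P@o
    x=np.linalg.solve(A,b)
    return x,[float(np.linalg.norm((np.eye(3)-np.outer(d,d))@(x-o))) for o,d in rs]
def proj(m,X):
    T=np.array(m['cam_to_world']);c=T[:3,:3].T@(np.array(X)-T[:3,3])
    K=np.array([[m['fx'],0,m['cx']],[0,m['fy'],m['cy']],[0,0,1.]])
    return cv2.projectPoints(np.array([[c[0],-c[1],-c[2]]]),np.zeros(3),np.zeros(3),K,np.array(m['dist'],float))[0][0,0]
def blobs(im,lo,hi,roi,n=1):
    x0,y0,x1,y1=roi;hsv=cv2.cvtColor(im,cv2.COLOR_BGR2HSV)[y0:y1,x0:x1]
    k=cv2.inRange(hsv,np.array(lo),np.array(hi))
    N,_,st,c=cv2.connectedComponentsWithStats(k)
    i=1+np.argsort(-st[1:,4])[:n]
    return [(c[j]+[x0,y0],st[j]+np.array([x0,y0,0,0,0])) for j in i]
E
python3 - <<'E'
from h import *
M={n:optics.camera_model(n) for n in("scene","side")}
I={n:cv2.imread(f"pics/{n}0.png") for n in M}
Y=((22,150,120),(34,255,255));Rd=((0,200,90),(5,255,255));W=((0,0,170),(180,60,255))
roi={"scene":{"Y":(190,190,285,225),"R":(190,190,235,225),"W":(250,130,302,170)},"side":{"Y":(235,165,320,235),"R":(265,165,320,205),"W":(240,260,325,335)}}
for k,c in(("Y",Y),("R",Rd),("W",W)):
    b={n:blobs(I[n],*c,roi[n][k])[0] for n in M}
    for n in b: print(k,n,b[n][0].round(1),b[n][1])
    x,e=tri([(M[n],b[n][0]) for n in b]);print(k,x.round(4),np.round(e,4))
    if k=="W":print([plane(M[n],b[n][0],.006).round(4) for n in M])
A=cv2.resize(I["scene"][105:225,190:350],None,fx=5,fy=5,interpolation=cv2.INTER_CUBIC)
B=cv2.resize(I["side"][165:285,195:315],None,fx=5,fy=5,interpolation=cv2.INTER_CUBIC)
cv2.imwrite("pics/a.png",A);cv2.imwrite("pics/b.png",B)
E
```

```text
Y scene [208.1 205.8] [199 202  19   9 148]
Y side [293.5 180.9] [285 174  17  15 146]
Y [ 0.6055 -0.2296  0.0662] [0.0012 0.0012]
R scene [222.2 204.3] [221 199   3  13  28]
R side [282.6 188.1] [277 183  11  13  60]
R [ 0.607 -0.191  0.066] [0.0007 0.0007]
W scene [276.3 150.4] [257 138  41  26 899]
W side [284.  297.4] [ 253  269   64   59 1928]
W [ 0.4137 -0.002   0.0062] [0.0001 0.0001]
[array([ 0.4135, -0.0021,  0.006 ]), array([ 0.4138, -0.0021,  0.006 ])]
```

View pics/a.png

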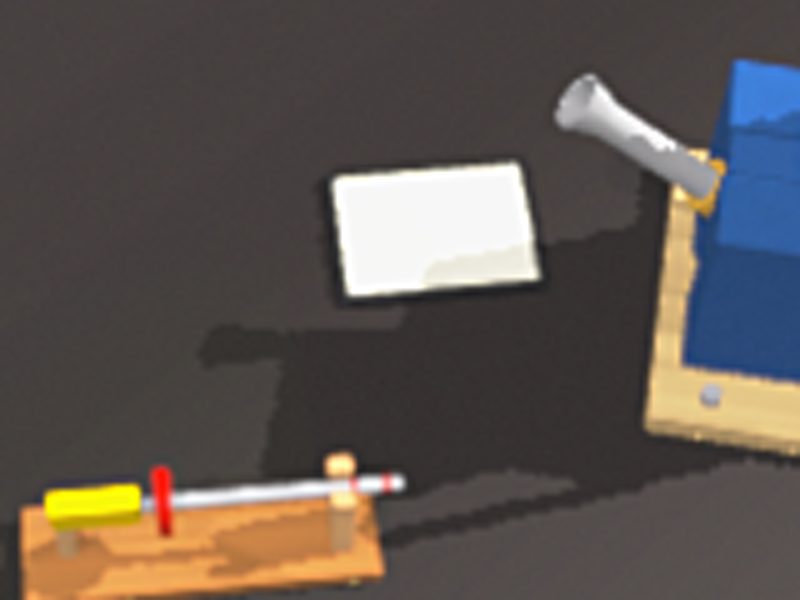

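View pics/b.png

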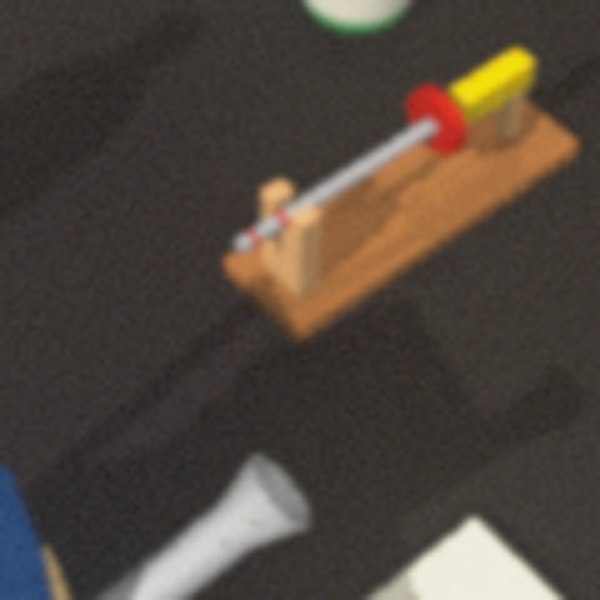

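Run:
```python
from h import *
s,d=optics.camera_model("scene"),optics.camera_model("side")
f=lambda u,x,y:((u[0]+.5)/5-.5+x,(u[1]+.5)/5-.5+y)
a=lambda *u:(s,f(u,190,105)); b=lambda *u:(d,f(u,195,165))
P=lambda n,t:print(n,t[0].round(4),np.round(t[1],4))
P("tip",tri([a(400,482),b(238,243)]))
P("mouth",tri([a(577,97),b(284,493)]))
P("collar",tri([a(162,500),b(437,118)]))
for n,uv in(("tape",(163,155)),("jar",(200,260)),("bottle",(317,262))):print(n,plane(s,uv,.024).round(3))
# board front(-y) edge, board top z~?
for z in(0,.02):print("board corners",plane(s,f((668,165),190,105),z).round(4),plane(s,f((645,432),190,105),z).round(4),plane(s,(453,207),z).round(4))
# tool-camera transform
o=bot.get_obs();T=np.eye(4);T[:3,:3]=R.from_quat(o['tool_rot'],scalar_first=True).as_matrix();T[:3,3]=o['eef_pos']
print(np.round(T,3));print(np.round(np.linalg.inv(T)@np.array(optics.camera_model("wrist")["cam_to_world"]),4))
```

```text
tip [ 0.6165 -0.0617  0.0644] [0.0001 0.0001]
mouth [0.4534 0.0611 0.1732] [0.0008 0.0008]
collar [ 0.608  -0.1909  0.0652] [0.0002 0.0002]
tape [ 0.389 -0.349  0.024]
jar [ 0.741 -0.268  0.024]
bottle [0.795 0.035 0.024]
board corners [0.383 0.157 0.   ] [0.5724 0.0958 0.    ] [0.689  0.4834 0.    ]
board corners [0.3972 0.1504 0.02  ] [0.5831 0.0904 0.02  ] [0.6975 0.4707 0.02  ]
[[ 0.894  0.448 -0.001  0.302]
 [ 0.448 -0.894  0.001 -0.603]
 [-0.    -0.001 -1.     0.303]
 [ 0.     0.     0.     1.   ]]
[[ 6.000e-04  9.664e-01  2.570e-01  6.660e-02]
 [ 1.000e+00 -3.000e-04 -1.300e-03  8.000e-04]
 [-1.200e-03  2.570e-01 -9.664e-01 -7.010e-02]
 [ 0.000e+00  0.000e+00  0.000e+00  1.000e+00]]
```

Request:
drive_tool([
  {"gripper": 0,"offset": [0.026,-0.032,-0.003],"angular": [0,0,0]},
  {"gripper": 0,"offset": [0.052,-0.064,-0.005],"angular": [0,0,0]},
  {"gripper": 0,"offset": [0.078,-0.096,-0.008],"angular": [0,0,0]},
  {"gripper": 0,"offset": [0.104,-0.128,-0.01],"angular": [0,0,0]},
  {"gripper": 0,"offset": [0.131,-0.159,-0.012],"angular": [0,0,0]},
])

```text
t: 0.65
eef_pos: [0.3483, -0.4008, 0.3158]
tool_rot: [-0.0, 0.973, 0.23, -0.0]
contact_force: [1.1, -1.1, 0.6]
gripper_width: 1.002
grasp_force: 0.0
```

Request:
drive_tool([
  {"gripper": 0,"offset": [0.026,-0.032,-0.003],"angular": [0,0,0]},
  {"gripper": 0,"offset": [0.052,-0.064,-0.005],"angular": [0,0,0]},
  {"gripper": 0,"offset": [0.078,-0.096,-0.008],"angular": [0,0,0]},
  {"gripper": 0,"offset": [0.104,-0.128,-0.01],"angular": [0,0,0]},
  {"gripper": 0,"offset": [0.131,-0.159,-0.012],"angular": [0,0,0]},
])

```text
t: 1.15
eef_pos: [0.3941, -0.2, 0.328]
tool_rot: [0.0, 0.973, 0.23, -0.0]
contact_force: [0.1, -0.2, -0.2]
gripper_width: 0.999
grasp_force: 0.0
```

Request:
drive_tool([
  {"gripper": 0,"offset": [0.026,-0.032,-0.003],"angular": [0,0,-0.18]},
  {"gripper": 0,"offset": [0.052,-0.064,-0.005],"angular": [0,0,-0.36]},
  {"gripper": 0,"offset": [0.078,-0.096,-0.008],"angular": [0,0,-0.54]},
  {"gripper": 0,"offset": [0.104,-0.128,-0.01],"angular": [0,0,-0.72]},
  {"gripper": 0,"offset": [0.131,-0.159,-0.012],"angular": [0,0,-0.9]},
])

```text
t: 1.65
eef_pos: [0.4399, 0.0008, 0.3401]
tool_rot: [0.0, 0.832, 0.555, 0.0]
contact_force: [0.2, -0.8, -0.2]
gripper_width: 1.001
grasp_force: 0.0
```

Request:
drive_tool([
  {"gripper": 0,"offset": [0,0,0],"angular": [0,0,0]},
  {"gripper": 0,"offset": [0,0,0],"angular": [0,0,0]},
])

```text
t: 1.85
eef_pos: [0.44, -0.0003, 0.3398]
tool_rot: [-0.0, 0.833, 0.553, -0.0]
contact_force: [-0.4, -0.9, -0.3]
gripper_width: 0.997
grasp_force: 0.0
```

```bash
cat >> h.py <<'E'
def shot(n,tag):
    m=optics.camera_model(n);im=optics.read_camera(n);cv2.imwrite(f"pics/{tag}.png",im);json.dump({k:np.array(v).tolist() for k,v in m.items()},open(f"pics/{tag}.json","w"));return im,m
def tcp():
    o=bot.get_obs();T=np.eye(4);T[:3,:3]=R.from_quat(o['tool_rot'],scalar_first=True).as_matrix();T[:3,3]=o['eef_pos'];return T
E
python3 - <<'E'
from h import *
print(tcp().round(3),bot.get_obs()['q'].round(2));im,m=shot("wrist","w1");print(proj(m,[.4534,.0611,.173]))
E
```

```text
[[ 0.387  0.922 -0.     0.44 ]
 [ 0.922 -0.387 -0.    -0.   ]
 [-0.    -0.    -1.     0.34 ]
 [ 0.     0.     0.     1.   ]] [ 0.3   0.08 -0.46  2.02  0.04  1.06 -0.57]
[233.4127812  106.20502533]
```

View pics/w1.png

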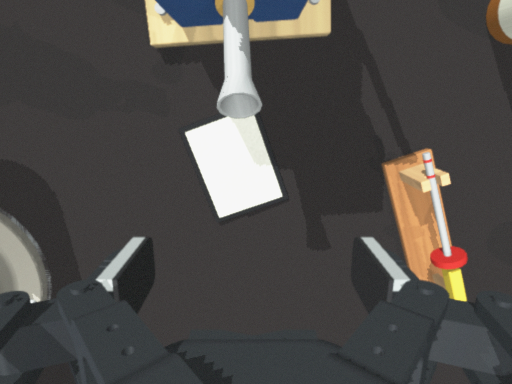

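The wrist view shows the tube mouth at about (239,105), the card at (235,170), the collar at (449,258) and the tip at (427,155). I'll take a second view to triangulate.

Request:
drive_tool([
  {"gripper": 0,"offset": [-0.016,0.04,0],"angular": [0,0,0]},
  {"gripper": 0,"offset": [-0.032,0.08,0],"angular": [0,0,0]},
  {"gripper": 0,"offset": [-0.032,0.08,0],"angular": [0,0,0]},
  {"gripper": 0,"offset": [-0.032,0.08,0],"angular": [0,0,0]},
])

```text
t: 2.3
eef_pos: [0.501, -0.0635, 0.3392]
tool_rot: [-0.001, 0.835, 0.551, -0.001]
contact_force: [-1.1, 0.6, 0.3]
gripper_width: 1.002
grasp_force: 0.0
```

Run:
```python
from h import *
im,m=shot("wrist","w2");u=proj(m,[.457,.061,.17]);print(tcp()[:3,3].round(4),u)
a=cv2.imread("pics/w1.png")[60:135,195:285]
x,y=int(u[0])-45,max(0,int(u[1])-45);print("crop2 origin",x,y)
x2=300;b=im[y:y+75,x:x+90]
f=lambda c:cv2.resize(c,(400,333),interpolation=cv2.INTER_CUBIC)
cv2.imwrite("pics/c.png",np.hstack([f(a),f(b)]))
for c,o in((a,(195,60)),(b,(x,y))):
    g=cv2.cvtColor(c,cv2.COLOR_BGR2HSV)
Y=((22,150,100),(34,255,255))
for bl in blobs(im,*Y,(200,100,512,384),2):print("Y",bl)
```

```text
[ 0.5006 -0.0623  0.3394] [118.81055371  52.85022684]
crop2 origin 73 7
Y (array([389.29166667, 245.15625   ]), array([380, 240,  20,  17,  96]))
```

View pics/c.png

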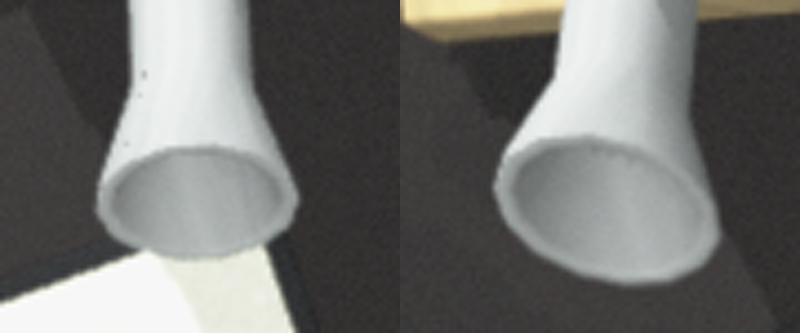

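View pics/w2.png

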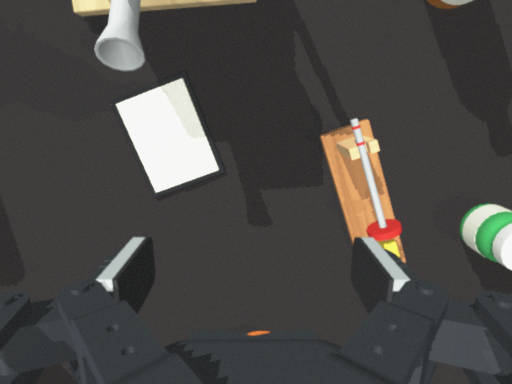

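The crops put the mouth rim centre at (239.1,105.1) in w1 and (119.2,53.6) in w2. In w2 the tip is at about (354,121) and the collar at (384,230).

Run:
```python
from h import *
m1,m2=[json.load(open(f"pics/w{i}.json")) for i in(1,2)]
P=lambda n,t:print(n,t[0].round(4),np.round(t[1],4))
u1,u2=(239.1,105.1),(119.2,53.6)
P("mouth",tri([(m1,u1),(m2,u2)]));print([plane(m,u,.17).round(4) for m,u in((m1,u1),(m2,u2))])
n1=np.cross(ray(m1,u1)[1],ray(m1,(237.2,60))[1]);n1b=np.cross(ray(m1,u1)[1],ray(m1,(236,5))[1]);n2=np.cross(ray(m2,u2)[1],ray(m2,(124.3,7))[1])
for a in(n1,n1b):
    v=np.cross(a,n2);v/=np.linalg.norm(v);v*=np.sign(v[2]);print("axis",v.round(3),"elev",np.degrees(np.arcsin(v[2])).round(1),"yaw in",np.degrees(np.arctan2(-v[1],-v[0])).round(1))
    # yaw with elevation fixed 35: solve a.v=0
    from scipy.optimize import brentq
    g=lambda y:(a/np.linalg.norm(a))@[-np.cos(y)*.819,-np.sin(y)*.819,.574]
    print("yaw35",np.degrees(brentq(g,.6,2.2)).round(1))
e=plane(m1,(329,33),.02)-plane(m1,(152,45),.02);print("board yaw",np.degrees(np.arctan2(e[1],e[0])).round(1)+90)
P("tip",tri([(m1,(427,155)),(m2,(354,121))]));P("collar",tri([(m1,(449,258)),(m2,(384,230))]))
for m,t,c in((m1,(427,155),(449,258)),(m2,(354,121),(384,230))):
    a,b=plane(m,t,.06),plane(m,c,.06);d=a-b;print(a.round(4),b.round(4),np.degrees(np.arctan2(d[1],d[0])).round(1),np.linalg.norm(d).round(4))
c=blobs(cv2.imread("pics/w2.png"),(0,0,170),(180,60,255),(100,60,235,205))[0][0];print("card",plane(m2,c,.006).round(4))
```

```text
mouth [0.4573 0.0603 0.1708] [0. 0.]
[array([0.4572, 0.0603, 0.17  ]), array([0.457 , 0.0605, 0.17  ])]
axis [-0.272 -0.777  0.568] elev 34.6 yaw in 70.7
yaw35 70.7
axis [-0.286 -0.784  0.55 ] elev 33.4 yaw in 70.0
yaw35 70.0
board yaw 70.8
tip [ 0.6163 -0.0633  0.0655] [0.0001 0.0001]
collar [ 0.6093 -0.1912  0.0645] [0.0001 0.0001]
[ 0.6187 -0.0653  0.06  ] [ 0.6112 -0.1943  0.06  ] 86.7 0.1293
[ 0.6176 -0.0644  0.06  ] [ 0.6103 -0.1938  0.06  ] 86.7 0.1296
card [ 0.417  -0.0009  0.006 ]
```

```bash
cat >> h.py <<'E'
def pose(grasp,yaw,pitch,lean):
    """TCP pose to hold a rod with handle at grasp, heading yaw, nose-up pitch, tool leaned back by lean (deg)"""
    y,p=np.radians([yaw,pitch+lean]);c=np.array([np.cos(y),np.sin(y),0]);k=np.array([0,0,1.])
    x=c*np.cos(p)+k*np.sin(p);z=c*np.sin(p)-k*np.cos(p)
    T=np.eye(4);T[:3,:3]=np.c_[x,np.cross(z,x),z];T[:3,3]=np.array(grasp)-.054*z;return T
def delta(T0,T1):
    D=np.linalg.inv(T0)@T1;print("TCP",T1[:3,3].round(4),"offset",D[:3,3].round(4),"angular",(np.degrees(R.from_matrix(D[:3,:3]).as_rotvec())/45).round(3))
E
python3 - <<'E'
from h import *
A=pose((.607,-.231,.15),86.7,0,17);B=pose((.607,-.231,.06),86.7,0,17)
delta(tcp(),A);delta(A,B)
E
```

```text
TCP [ 0.6061 -0.2468  0.2016] offset [-0.1284  0.1694  0.1375] angular [ 0.063  0.374 -0.435]
TCP [ 0.6061 -0.2468  0.1116] offset [-0.0263  0.      0.0861] angular [-0.  0.  0.]
```

Request:
drive_tool([
  {"gripper": 0,"offset": [-0.0642,0.0847,0.0688],"angular": [0.032,0.187,-0.218]},
  {"gripper": 0,"offset": [-0.0642,0.0847,0.0688],"angular": [0.032,0.187,-0.218]},
  {"gripper": 0,"offset": [-0.1284,0.1694,0.1375],"angular": [0.063,0.374,-0.435]},
  {"gripper": 0,"offset": [-0.1284,0.1694,0.1375],"angular": [0.063,0.374,-0.435]},
  {"gripper": 0,"offset": [-0.1284,0.1694,0.1375],"angular": [0.063,0.374,-0.435]},
])

```text
t: 2.85
eef_pos: [0.6009, -0.2383, 0.2086]
tool_rot: [-0.102, 0.719, 0.679, 0.108]
contact_force: [0.1, -0.4, 0.8]
gripper_width: 1.0
grasp_force: 0.0
```

Request:
drive_tool([
  {"gripper": 0,"offset": [0,0,0],"angular": [0,0,0]},
  {"gripper": 0,"offset": [0,0,0],"angular": [0,0,0]},
])

```text
t: 3.05
eef_pos: [0.6008, -0.2352, 0.2088]
tool_rot: [-0.102, 0.719, 0.679, 0.108]
contact_force: [-0.1, 1.3, -0.1]
gripper_width: 1.001
grasp_force: 0.0
```

Run:
```python
from h import *
T=tcp();print(T.round(3));delta(T,pose((.607,-.231,.15),86.7,0,17))
im,m=shot("wrist","w3")
b=blobs(im,(22,150,100),(34,255,255),(0,0,512,384),2);print(b,proj(m,(.607,-.231,.07)),proj(m,(.617,-.064,.06)))
for q in b:print(plane(m,q[0],.07))
```

```text
[[ 0.054  0.998  0.015  0.601]
 [ 0.954 -0.056  0.293 -0.235]
 [ 0.294 -0.001 -0.956  0.209]
 [ 0.     0.     0.     1.   ]]
TCP [ 0.6061 -0.2468  0.2016] offset [-0.0128  0.0059  0.0035] angular [-0.002 -0.002  0.001]
[(array([259.15509915, 254.20184136]), array([ 249,  216,   21,   74, 1412]))] [258.43261968 255.02307909] [258.92181119  22.01295277]
[ 0.6075212  -0.23047361  0.07      ]
```

View pics/w3.png

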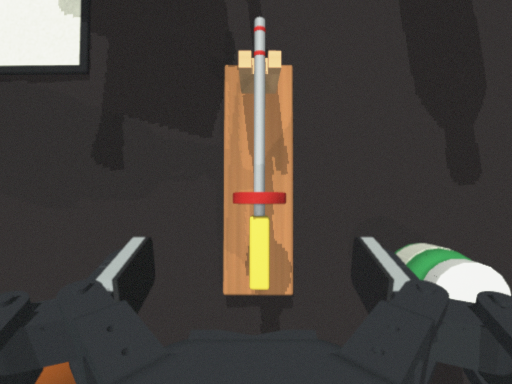

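The wrist view shows the handle centred at (259,254), within 1 px of prediction, with the fingers clear on both sides. Descending now.

Request:
drive_tool([
  {"gripper": 0,"offset": [-0.013,0.006,0.004],"angular": [0,0,0]},
  {"gripper": 0,"offset": [-0.022,0.006,0.034],"angular": [0,0,0]},
  {"gripper": 0,"offset": [-0.031,0.006,0.064],"angular": [0,0,0]},
  {"gripper": 0,"offset": [-0.039,0.006,0.0895],"angular": [0,0,0]},
  {"gripper": 0,"offset": [-0.039,0.006,0.0895],"angular": [0,0,0]},
])

```text
t: 3.6
eef_pos: [0.6053, -0.2456, 0.1104]
tool_rot: [-0.103, 0.718, 0.68, 0.107]
contact_force: [-0.7, 0.7, -0.9]
gripper_width: 0.996
grasp_force: 0.0
```

Request:
drive_tool([
  {"gripper": 255,"offset": [0,0,0],"angular": [0,0,0]},
  {"gripper": 255,"offset": [0,0,0],"angular": [0,0,0]},
  {"gripper": 255,"offset": [0,0,0],"angular": [0,0,0]},
  {"gripper": 255,"offset": [0,0,0],"angular": [0,0,0]},
  {"gripper": 255,"offset": [0,0,0],"angular": [0,0,0]},
], grip_force=70)

```text
t: 4.1
eef_pos: [0.6076, -0.247, 0.114]
tool_rot: [-0.1, 0.718, 0.68, 0.108]
contact_force: [-1.1, -2.9, 14.7]
gripper_width: 0.149
grasp_force: 66.6
```

Request:
drive_tool([
  {"gripper": 255,"offset": [0,0,0],"angular": [0,0,0]},
  {"gripper": 255,"offset": [0,0,0],"angular": [0,0,0]},
  {"gripper": 255,"offset": [0,0,0],"angular": [0,0,0]},
  {"gripper": 255,"offset": [0,0,0],"angular": [0,0,0]},
  {"gripper": 255,"offset": [0,0,0],"angular": [0,0,0]},
])

```text
t: 4.6
eef_pos: [0.6077, -0.2471, 0.114]
tool_rot: [-0.1, 0.718, 0.68, 0.108]
contact_force: [-1.1, -1.3, 4.6]
gripper_width: 0.15
grasp_force: 68.8
```

Run:
```python
from h import *
T=tcp();o=bot.get_obs();print(T.round(4),o['gripper_width'],o['grasp_force'],o['contact_force'].round(1))
delta(T,pose((.607,-.231,.06),86.7,0,17)); print((np.linalg.inv(T)@[.617,-.064,.06,1]).round(4),(np.linalg.inv(T)@[.6072,-.231,.06,1]).round(4))
```

```text
[[ 0.0522  0.9985  0.0189  0.6077]
 [ 0.9551 -0.0554  0.2911 -0.2471]
 [ 0.2917  0.0029 -0.9565  0.114 ]
 [ 0.      0.      0.      1.    ]] 0.14991837897014498 68.83275747299194 [-1.1 -1.3  4.6]
TCP [ 0.6061 -0.2468  0.1116] offset [-0.0005 -0.0017  0.0024] angular [0.003 0.001 0.004]
[ 0.1596 -0.001   0.1052  1.    ] [-4.00e-04 -1.60e-03  5.64e-02  1.00e+00]
```

Request:
drive_tool([
  {"gripper": 255,"offset": [0.006,0,-0.019],"angular": [0,0,0]},
  {"gripper": 255,"offset": [0.015,0,-0.048],"angular": [0,0,0]},
  {"gripper": 255,"offset": [0.026,0,-0.086],"angular": [0,0,0]},
  {"gripper": 255,"offset": [0.038,0,-0.124],"angular": [0,0,0]},
  {"gripper": 255,"offset": [0.044,0,-0.1435],"angular": [0,0,0]},
])

```text
t: 5.1
eef_pos: [0.608, -0.2467, 0.2668]
tool_rot: [-0.099, 0.718, 0.68, 0.109]
contact_force: [-0.4, -0.5, -0.5]
gripper_width: 0.149
grasp_force: 68.2
```

Request:
drive_tool([
  {"gripper": 255,"offset": [0,0,0],"angular": [0,0,0]},
  {"gripper": 255,"offset": [0,0,0],"angular": [0,0,0]},
])

```text
t: 5.3
eef_pos: [0.6066, -0.2466, 0.2625]
tool_rot: [-0.101, 0.718, 0.68, 0.107]
contact_force: [-0.3, -0.7, -1.8]
gripper_width: 0.148
grasp_force: 68.2
```

Run:
```python
from h import *
T=tcp();o=bot.get_obs();print(T[:3,3].round(4),o['gripper_width'].round(3),o['grasp_force'].round(1),o['contact_force'].round(1),o['q'].round(2))
im,m=shot("wrist","w4");s,ms=shot("scene","s4")
tip=(T@[.1596,-.001,.1052,1])[:3];h=(T@[-.0004,-.0016,.0564,1])[:3]
print("tip",tip.round(4),"h",h.round(4),[proj(m,p).round(1) for p in(tip,h)],proj(ms,tip).round(1))
# shaft pixel columns by row in wrist view
g=cv2.cvtColor(im,cv2.COLOR_BGR2HSV)
for k,c in(("red",((0,200,80),(5,255,255))),("yel",((22,150,100),(34,255,255)))):
    for b in blobs(im,*c,(150,0,360,384),3):print(k,b[0].round(1),b[1])
u=proj(ms,tip).astype(int);sc=s[u[1]-45:u[1]+45,u[0]-75:u[0]+25];print("crop",u[0]-75,u[1]-45)
cv2.imwrite("pics/d.png",np.hstack([cv2.resize(im,(512,384))[:, 128:400],cv2.resize(sc,(427,384),interpolation=cv2.INTER_CUBIC)]))
```

```text
Traceback (most recent call last):
AttributeError: 'float' object has no attribute 'round'
```

Run:
```python
from h import *
T=tcp();o=bot.get_obs();print(T[:3,3].round(4),o['contact_force'].round(1),o['q'].round(2))
im,m=shot("wrist","w4");s,ms=shot("scene","s4")
tip=(T@[.1596,-.001,.1052,1])[:3];h=(T@[-.0004,-.0016,.0564,1])[:3]
print("tip",tip.round(4),"h",h.round(4),[proj(m,p).round(1) for p in(tip,h)],proj(ms,tip).round(1))
for k,c in(("red",((0,200,80),(5,255,255))),("yel",((22,150,100),(34,255,255)))):
    for b in blobs(im,*c,(150,0,360,384),3):print(k,b[0].round(1),b[1])
u=proj(ms,tip).astype(int);sc=s[u[1]-45:u[1]+45,u[0]-75:u[0]+25];print("crop",u[0]-75,u[1]-45)
cv2.imwrite("pics/d.png",np.hstack([im[:,128:400],cv2.resize(sc,(427,384),interpolation=cv2.INTER_CUBIC)]))
```

```text
[ 0.6066 -0.2466  0.2625] [-0.3 -0.7 -1.8] [ 0.67  0.57 -0.39  1.56 -0.09  1.13  0.31]
tip [ 0.6157 -0.0635  0.2085] h [ 0.6059 -0.2305  0.2085] [array([ 246.2, -117.4]), array([244.1, 260.7])] [270.9 172.6]
red [270.7 166. ] [270 165   2   3   3]
red [268.5 158.5] [268 158   2   2   2]
red [281.5 168.5] [281 168   2   2   2]
yel [252.3 260.7] [ 235  199   36  126 4174]
crop 195 127
```

View pics/d.png

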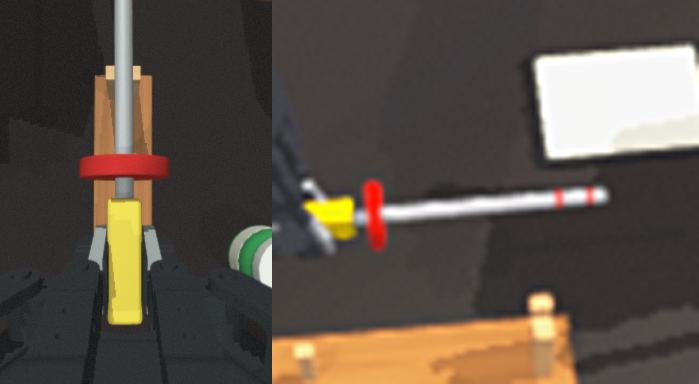

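The right crop shows the rod held level with its tip at about (273,172) in the scene image. The left crop shows the handle centred between the pads at column 252. Next is a pre-insert pose on the tube axis.

```bash
sed -i 's/-.054\*z;return T/-.0564*z;return T/' h.py
cat >> h.py <<'E'
mouth=np.array([.4572,.0603,.170]);out=np.array([-np.cos(np.radians(70.7))*.8192,-np.sin(np.radians(70.7))*.8192,.5736])
def ins(s,dz=0): return pose(mouth+out*s+[0,0,dz],70.7,-35,17)
E
python3 - <<'E'
from h import *
T=tcp();W=ins(.19,.04);delta(T,W);delta(W,ins(.19))
E
```

```text
TCP [ 0.4115 -0.0702  0.3726] offset [ 0.1906 -0.2041 -0.0579] angular [ 0.001 -0.773  0.364]
TCP [ 0.4115 -0.0702  0.3326] offset [0.0124 0.     0.038 ] angular [0. 0. 0.]
```

Request:
drive_tool([
  {"gripper": 255,"offset": [0.03,-0.032,-0.01],"angular": [0,-0.13,0.06]},
  {"gripper": 255,"offset": [0.063,-0.068,-0.019],"angular": [0,-0.28,0.13]},
  {"gripper": 255,"offset": [0.095,-0.102,-0.029],"angular": [0,-0.43,0.2]},
  {"gripper": 255,"offset": [0.127,-0.136,-0.039],"angular": [0,-0.58,0.27]},
  {"gripper": 255,"offset": [0.155,-0.166,-0.047],"angular": [0,-0.71,0.335]},
])

```text
t: 5.9
eef_pos: [0.4465, -0.1016, 0.353]
tool_rot: [0.078, 0.802, 0.582, -0.109]
contact_force: [1.0, 0.8, -0.1]
gripper_width: 0.151
grasp_force: 68.3
```

Request:
drive_tool([
  {"gripper": 255,"offset": [0,0,0],"angular": [0,0,0]},
  {"gripper": 255,"offset": [0,0,0],"angular": [0,0,0]},
])

```text
t: 6.1
eef_pos: [0.4481, -0.1021, 0.3525]
tool_rot: [0.076, 0.801, 0.584, -0.108]
contact_force: [-0.1, -1.2, -0.5]
gripper_width: 0.152
grasp_force: 68.4
```

Run:
```python
from h import *
T=tcp();o=bot.get_obs();print(T[:3,3].round(4),o['contact_force'].round(1),o['q'].round(2),o['grasp_force'])
delta(T,ins(.19,.04));delta(T,ins(.19))
```

```text
[ 0.4481 -0.1021  0.3525] [-0.1 -1.2 -0.5] [ 0.27  0.12 -0.34  1.96  0.3   1.19 -0.52] 68.4224259853363
TCP [ 0.4115 -0.0702  0.3726] offset [ 0.0133 -0.0447 -0.0243] angular [ 0.005 -0.063  0.032]
TCP [ 0.4115 -0.0702  0.3326] offset [ 0.0238 -0.0445  0.0143] angular [ 0.005 -0.063  0.032]
```

Request:
drive_tool([
  {"gripper": 255,"offset": [0.012,-0.022,0.007],"angular": [0.002,-0.03,0.016]},
  {"gripper": 255,"offset": [0.024,-0.0445,0.0143],"angular": [0.005,-0.063,0.032]},
  {"gripper": 255,"offset": [0.024,-0.0445,0.0143],"angular": [0.005,-0.063,0.032]},
  {"gripper": 255,"offset": [0.024,-0.0445,0.0143],"angular": [0.005,-0.063,0.032]},
])

```text
t: 6.5
eef_pos: [0.4122, -0.072, 0.3321]
tool_rot: [0.09, 0.807, 0.57, -0.128]
contact_force: [-0.4, -1.1, -0.2]
gripper_width: 0.145
grasp_force: 68.4
```

Run:
```python
from h import *
T=tcp();o=bot.get_obs();print(o['contact_force'].round(1),o['q'].round(2))
delta(T,ins(.19));delta(T,ins(.14))
tip=(T@[.1607,0,.1054,1])[:3];h=(T@[0,0,.0564,1])[:3];print("tip",tip.round(4),"want",(mouth+.022*out).round(4))
C=[]
for n in("scene","side"):
    im,m=shot(n,n+"5");u=proj(m,mouth).round().astype(int);print(n,"origin",u-[40,38],"tip",proj(m,tip).round(1),"mouth",proj(m,mouth).round(1))
    C.append(cv2.resize(im[u[1]-38:u[1]+37,u[0]-40:u[0]+40],None,fx=5,fy=5,interpolation=cv2.INTER_CUBIC))
cv2.imwrite("pics/e.png",np.hstack(C))
```

```text
[-0.4 -1.1 -0.2] [ 0.21  0.09 -0.38  2.05  0.33  1.19 -0.66]
TCP [ 0.4115 -0.0702  0.3326] offset [ 0.0012 -0.0013 -0.0009] angular [-0.003 -0.    -0.005]
TCP [ 0.4251 -0.0315  0.3039] offset [ 0.049  -0.0014  0.0137] angular [-0.003 -0.    -0.005]
tip [0.4523 0.0415 0.1822] want [0.4512 0.0433 0.1826]
scene origin [265  88] tip [297.9 122.3] mouth [304.6 125.7]
side origin [210 225] tip [259.4 254.8] mouth [249.9 262.7]
```

View pics/e.png

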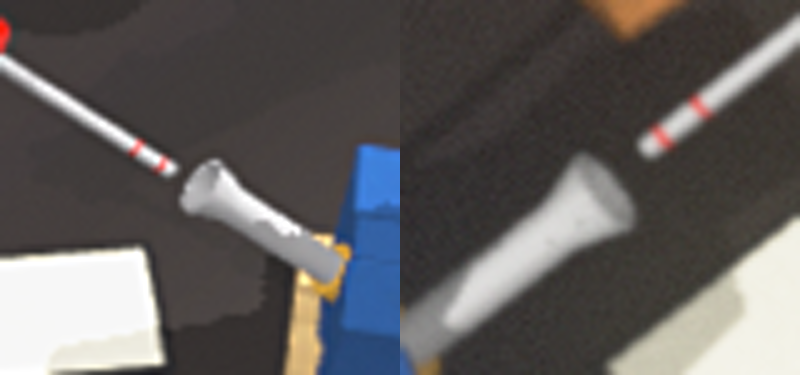

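The scene crop has the tip at (173,170) and the mouth at (203,182). The side crop has the tip at (645,150) and the mouth at (607,192). The rod is in line to about 2–3 mm, so I'll correct slightly and enter the funnel.

Request:
drive_tool([
  {"gripper": 255,"offset": [0.011,-0.003,0.004],"angular": [-0.003,0,-0.005]},
  {"gripper": 255,"offset": [0.021,-0.003,0.0065],"angular": [-0.003,0,-0.005]},
  {"gripper": 255,"offset": [0.03,-0.003,0.009],"angular": [-0.003,0,-0.005]},
  {"gripper": 255,"offset": [0.04,-0.003,0.012],"angular": [-0.003,0,-0.005]},
  {"gripper": 255,"offset": [0.049,-0.003,0.0147],"angular": [-0.003,0,-0.005]},
])

```text
t: 7.1
eef_pos: [0.4237, -0.0292, 0.3034]
tool_rot: [0.091, 0.805, 0.572, -0.127]
contact_force: [0.4, 0.2, -0.2]
gripper_width: 0.15
grasp_force: 68.4
```

Request:
drive_tool([
  {"gripper": 255,"offset": [0,0,0],"angular": [0,0,0]},
  {"gripper": 255,"offset": [0,0,0],"angular": [0,0,0]},
])

```text
t: 7.3
eef_pos: [0.4234, -0.0301, 0.3039]
tool_rot: [0.091, 0.805, 0.572, -0.127]
contact_force: [0.1, 0.1, -0.2]
gripper_width: 0.151
grasp_force: 68.4
```

Run:
```python
from h import *
T=tcp();o=bot.get_obs();print(o['contact_force'].round(1),o['torque'].round(2),o['q'].round(2));d=(T[:3,:3].T@o['contact_force']).round(1);print("tool-frame force",d)
delta(T,ins(.14));delta(T,ins(.06))
C=[]
for n in("scene","side"):
    im,m=shot(n,n+"6");u=proj(m,mouth).round().astype(int)
    C.append(cv2.resize(im[u[1]-38:u[1]+37,u[0]-40:u[0]+40],None,fx=5,fy=5,interpolation=cv2.INTER_CUBIC))
cv2.imwrite("pics/f.png",np.hstack(C))
```

```text
[ 0.1  0.1 -0.2] [ 0.33 -0.11  0.  ] [ 0.15  0.15 -0.42  2.06  0.35  1.16 -0.78]
tool-frame force [0.2 0.1 0.2]
TCP [ 0.4251 -0.0315  0.3039] offset [-0.0008  0.002   0.0002] angular [0.002 0.    0.002]
TCP [0.4467 0.0304 0.2581] offset [0.0758 0.0021 0.0236] angular [0.002 0.    0.002]
```

Request:
drive_tool([
  {"gripper": 255,"offset": [0.012,0,0.0037],"angular": [0,0,0]},
  {"gripper": 255,"offset": [0.024,0,0.0074],"angular": [0,0,0]},
  {"gripper": 255,"offset": [0.036,0,0.011],"angular": [0,0,0]},
  {"gripper": 255,"offset": [0.048,0,0.0148],"angular": [0,0,0]},
  {"gripper": 255,"offset": [0.06,0,0.0185],"angular": [0,0,0]},
])

```text
t: 7.9
eef_pos: [0.4406, 0.0194, 0.2671]
tool_rot: [0.091, 0.805, 0.572, -0.127]
contact_force: [-0.3, 0.8, 0.2]
gripper_width: 0.151
grasp_force: 68.4
```

Run:
```python
from h import *
T=tcp();o=bot.get_obs();print(o['contact_force'].round(1),o['torque'].round(2),o['q'].round(2));print("tool-frame force",(T[:3,:3].T@o['contact_force']).round(1))
delta(T,ins(.06));delta(T,ins(.05))
```

```text
[-0.3  0.8  0.2] [ 0.32 -0.12  0.03] [ 0.07  0.24 -0.45  2.05  0.38  1.12 -0.93]
tool-frame force [ 0.6 -0.5 -0.4]
TCP [0.4467 0.0304 0.2581] offset [0.0146 0.0022 0.0047] angular [ 0.002 -0.     0.002]
TCP [0.4494 0.0381 0.2523] offset [0.0241 0.0022 0.0077] angular [ 0.002 -0.     0.002]
```

Request:
drive_tool([
  {"gripper": 255,"offset": [0.006,0,0.002],"angular": [0,0,0]},
  {"gripper": 255,"offset": [0.012,0,0.004],"angular": [0,0,0]},
  {"gripper": 255,"offset": [0.017,0,0.0055],"angular": [0,0,0]},
  {"gripper": 255,"offset": [0.021,0,0.0066],"angular": [0,0,0]},
  {"gripper": 255,"offset": [0.024,0,0.0075],"angular": [0,0,0]},
])

```text
t: 8.4
eef_pos: [0.4472, 0.0377, 0.2533]
tool_rot: [0.091, 0.805, 0.572, -0.127]
contact_force: [0.2, -1.0, -0.2]
gripper_width: 0.149
grasp_force: 68.4
```

Request:
drive_tool([
  {"gripper": 255,"offset": [0.001,0,0.0003],"angular": [0,0,0]},
  {"gripper": 255,"offset": [0.002,0,0.0006],"angular": [0,0,0]},
  {"gripper": 255,"offset": [0.003,0,0.0009],"angular": [0,0,0]},
])

```text
t: 8.7
eef_pos: [0.448, 0.0399, 0.2517]
tool_rot: [0.091, 0.805, 0.572, -0.127]
contact_force: [-0.1, -0.2, -1.5]
gripper_width: 0.154
grasp_force: 68.4
```

Request:
drive_tool([
  {"gripper": 255,"offset": [0.001,0,0.0003],"angular": [0,0,0]},
  {"gripper": 255,"offset": [0.002,0,0.0006],"angular": [0,0,0]},
])

```text
t: 8.9
eef_pos: [0.4486, 0.0416, 0.2504]
tool_rot: [0.091, 0.805, 0.572, -0.127]
contact_force: [0.1, -0.1, -1.0]
gripper_width: 0.151
grasp_force: 68.4
```

Request:
drive_tool([
  {"gripper": 255,"offset": [0.001,0,0.0003],"angular": [0,0,0]},
  {"gripper": 255,"offset": [0.002,0,0.0006],"angular": [0,0,0]},
  {"gripper": 255,"offset": [0.003,0,0.0009],"angular": [0,0,0]},
])

```text
t: 9.2
eef_pos: [0.4493, 0.0437, 0.2488]
tool_rot: [0.092, 0.805, 0.572, -0.127]
contact_force: [-3.3, -2.2, 5.8]
gripper_width: 0.151
grasp_force: 69.1
```

Request:
drive_tool([
  {"gripper": 255,"offset": [0.001,0,0.0003],"angular": [0,0,0]},
  {"gripper": 255,"offset": [0.002,0,0.0006],"angular": [0,0,0]},
])

```text
t: 9.4
eef_pos: [0.4494, 0.0439, 0.2485]
tool_rot: [0.093, 0.805, 0.571, -0.129]
contact_force: [-6.8, -6.2, 17.4]
gripper_width: 0.151
grasp_force: 70.5
```

Request:
drive_tool([
  {"gripper": 255,"offset": [0,0,0],"angular": [0,0,0]},
  {"gripper": 255,"offset": [0,0,0],"angular": [0,0,0]},
  {"gripper": 255,"offset": [0,0,0],"angular": [0,0,0]},
  {"gripper": 255,"offset": [0,0,0],"angular": [0,0,0]},
])

```text
t: 9.8
eef_pos: [0.4494, 0.0438, 0.2485]
tool_rot: [0.092, 0.806, 0.571, -0.129]
contact_force: [-5.7, -5.7, 12.1]
gripper_width: 0.146
grasp_force: 70.0
```

Run:
```python
from h import *
T=tcp();o=bot.get_obs();print(o['contact_force'].round(1),"axial",(o['contact_force']@out).round(1))
d=(T@[.1607,0,.0490,0])[:3]/.168;h=(T@[0,0,.0564,1])[:3]
print("angle rad",np.arccos(-d@out).round(3),"h-mouth axial",((h-mouth)@out).round(4),"lateral",((h-mouth)-out*((h-mouth)@out)).round(4))
# collar from scene+side, and red blob
b=[]
for n in("scene","side"):
    im,m=shot(n,n+"7");u=proj(m,mouth).round().astype(int)
    q=blobs(im,(0,180,80),(6,255,255),(u[0]-30,u[1]-30,u[0]+30,u[1]+30))[0];print(n,q[0].round(1),q[1]);b.append((m,q[0]))
x,e=tri(b);print("collar-mouth",(x-mouth).round(4),np.round(e,4))
e=ins(.0425);delta(T,e)
```

```text
[-5.7 -5.7 12.1] axial 12.9
angle rad nan h-mouth axial 0.0436 lateral [-0.0017  0.0005 -0.0001]
scene [304.  125.1] [299 119  11  12  64]
side [251.1 261.2] [244 253  16  18 100]
collar-mouth [-0.0005 -0.0022  0.0029] [0.0003 0.0003]
TCP [0.4515 0.0439 0.248 ] offset [0.0009 0.0019 0.0002] angular [ 0.002  0.006 -0.002]<stdin>:4: RuntimeWarning: invalid value encountered in arccos
```

Request:
drive_tool([
  {"gripper": 255,"offset": [-0.019,0,-0.006],"angular": [0,0,0]},
  {"gripper": 255,"offset": [-0.048,0,-0.0147],"angular": [0,0,0]},
  {"gripper": 255,"offset": [-0.08,0,-0.0244],"angular": [0,0,0]},
  {"gripper": 255,"offset": [-0.115,0,-0.0351],"angular": [0,0,0]},
  {"gripper": 255,"offset": [-0.15,0,-0.0458],"angular": [0,0,0]},
])

```text
t: 10.4
eef_pos: [0.4069, -0.0764, 0.338]
tool_rot: [0.091, 0.805, 0.572, -0.127]
contact_force: [1.4, -1.6, -1.3]
gripper_width: 0.152
grasp_force: 68.4
```

Request:
drive_tool([
  {"gripper": 255,"offset": [-0.003,0,-0.001],"angular": [0,0,0]},
  {"gripper": 255,"offset": [-0.003,0,-0.001],"angular": [0,0,0]},
  {"gripper": 255,"offset": [-0.003,0,-0.001],"angular": [0,0,0]},
  {"gripper": 255,"offset": [-0.003,0,-0.001],"angular": [0,0,0]},
])

```text
t: 10.8
eef_pos: [0.4068, -0.0769, 0.3384]
tool_rot: [0.091, 0.805, 0.573, -0.127]
contact_force: [-0.2, 0.1, -1.2]
gripper_width: 0.149
grasp_force: 68.5
```

Run:
```python
from h import *
T=tcp();o=bot.get_obs();h=(T@[0,0,.0564,1])[:3]
print(o['contact_force'].round(1),o['q'].round(2),"tip out",((h-mouth)@out-.168).round(4))
# present: tip at card centre + (.015,-.01), 0.12 high
for yaw in (90,105):
    d=np.array([np.cos(np.radians(yaw)),np.sin(np.radians(yaw)),0]);F=pose(np.array([.427,-.006,.115])-.168*d,yaw,0,17);delta(T,F)
```

```text
[-0.2  0.1 -1.2] [ 0.23  0.07 -0.38  2.05  0.33  1.19 -0.63] tip out 0.0318
TCP [ 0.427  -0.1905  0.1689] offset [-0.0434  0.0562  0.1923] angular [-0.003  0.77  -0.431]
TCP [ 0.4747 -0.1842  0.1689] offset [-0.0229  0.0993  0.1857] angular [-0.006  0.754 -0.77 ]
```

Request:
drive_tool([
  {"gripper": 255,"offset": [-0.01,0.015,0],"angular": [-0.001,0.1,-0.1]},
  {"gripper": 255,"offset": [-0.02,0.03,0.01],"angular": [-0.002,0.2,-0.2]},
  {"gripper": 255,"offset": [-0.03,0.05,0.03],"angular": [-0.003,0.3,-0.31]},
  {"gripper": 255,"offset": [-0.03,0.07,0.05],"angular": [-0.004,0.4,-0.41]},
  {"gripper": 255,"offset": [-0.03,0.08,0.07],"angular": [-0.004,0.5,-0.51]},
])

```text
t: 11.3
eef_pos: [0.4673, -0.1518, 0.281]
tool_rot: [-0.048, 0.684, 0.728, 0.018]
contact_force: [-0.1, 0.5, -1.0]
gripper_width: 0.146
grasp_force: 68.5
```

Run:
```python
from h import *
T=tcp();yaw=105;o=bot.get_obs();print(o['contact_force'].round(1),o['q'].round(2))
d=np.array([np.cos(np.radians(yaw)),np.sin(np.radians(yaw)),0]);F=pose(np.array([.427,-.006,.115])-.168*d,yaw,0,17);delta(T,F)
```

```text
[-0.1  0.5 -1. ] [ 0.48  0.25 -0.3   1.96 -0.01  1.01  0.26]
TCP [ 0.4747 -0.1842  0.1689] offset [-0.0432  0.0097  0.1082] angular [ 0.001  0.251 -0.257]
```

Request:
drive_tool([
  {"gripper": 255,"offset": [-0.011,0.0024,0.027],"angular": [0,0.08,-0.08]},
  {"gripper": 255,"offset": [-0.022,0.005,0.054],"angular": [0,0.16,-0.16]},
  {"gripper": 255,"offset": [-0.033,0.0075,0.081],"angular": [0.001,0.21,-0.22]},
  {"gripper": 255,"offset": [-0.043,0.0097,0.108],"angular": [0.001,0.251,-0.257]},
  {"gripper": 255,"offset": [-0.043,0.0097,0.108],"angular": [0.001,0.251,-0.257]},
])

```text
t: 11.8
eef_pos: [0.4712, -0.1846, 0.1661]
tool_rot: [-0.12, 0.604, 0.783, 0.088]
contact_force: [-0.4, 0.5, 0.3]
gripper_width: 0.151
grasp_force: 68.5
```

Request:
drive_tool([
  {"gripper": 255,"offset": [0,0,0],"angular": [0,0,0]},
  {"gripper": 255,"offset": [0,0,0],"angular": [0,0,0]},
  {"gripper": 255,"offset": [0,0,0],"angular": [0,0,0]},
  {"gripper": 255,"offset": [0,0,0],"angular": [0,0,0]},
  {"gripper": 255,"offset": [0,0,0],"angular": [0,0,0]},
])

```text
t: 12.3
eef_pos: [0.4733, -0.1841, 0.1711]
tool_rot: [-0.116, 0.604, 0.784, 0.088]
contact_force: [-0.4, -0.4, -1.3]
gripper_width: 0.152
grasp_force: 68.5
```

Run:
```python
from h import *
T=tcp();o=bot.get_obs();print(o['contact_force'].round(1),o['joint_vel'].round(3),o['grasp_force'])
tip=(T@[.1607,0,.1054,1])[:3];h=(T@[0,0,.0564,1])[:3];d=tip-h;print("tip",tip.round(4),"pitch",np.degrees(np.arcsin(d[2]/.168)).round(2))
# camera check: red marks near the tip and collar
pts=[]
for n in("scene","side"):
    im,m=shot(n,n+"8");pts.append((m,[b for b in blobs(im,(0,120,90),(8,255,255),tuple(np.r_[proj(m,tip)-60,proj(m,tip)+60].astype(int)),4)]));print(n,proj(m,tip).round(1),proj(m,h+d*.25).round(1),[(b[0].round(1),b[1][4]) for b in pts[-1][1]])
```

```text
[-0.4 -0.4 -1.3] [ 0.004  0.007  0.002  0.    -0.002  0.     0.002] 68.46066355705261
tip [ 0.4261 -0.006   0.1165] pitch -0.21
scene [277.7 131.8] [237. 146.] [(array([236.8, 145.6]), np.int64(64)), (array([275.6, 130.8]), np.int64(5)), (array([271., 135.]), np.int64(1))]
side [285.1 267. ] [313.  223.9] [(array([313.8, 221.9]), np.int64(182))]
```

```bash
python3 -c "
from station import bot
print(bot.hand_in())"
```

```text
the job is handed in; nothing more can be done
None
```

I seated the dipstick at about 13 N for roughly 0.5 s and drew it fully out. I handed in at 12.3 s with it held level and still, its tip about 11 cm above the card; no verdict was returned, and the bottle, jar and tape were kept clear of but not re-checked.

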